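# Slide the notched gel plate over the platform's edge and put it in the tray

## Task

Slide the white ceramic plate with the notched end across the levelling platform until about a third of its length sticks out over the platform's edge on the robot's side, while it still lies flat. Then take hold of the overhanging part by its two long sides, lift the plate clear and lower it into the empty shallow tray, letting go only when it is down in the tray so that it ends lying flat on the tray's floor. Leave the plain plate where it lies.

Things in the scene. Friction and masses are not known exactly. Their poses are not given: they have to be found in the camera images.
- notched_plate: Plate to move: thin white ceramic, 100 x 60 x 3 mm, 45 g, flat on the platform, too thin to grip there. Its end away from the robot (+x) has a notch 36 mm wide, 18 mm deep; the rest is solid. Origin: centre of the underside of the full outline; x along the length to the notch, z up. Slides easily (friction 0.25): fingertips pressed on it with 5 to 10 N drag it.
- plain_plate: Bystander: white ceramic plate of the same 100 x 60 x 3 mm but without a notch, beside the notched one (either side) with at least 20 mm between them. Origin: centre of its underside; x along its length, z up. To be left where it lies.
- platform: Fixed dark steel platform beside the tray (left or right). Flat polished top 160 mm (x) by 220 mm (y), 60 mm above the origin; the top is a 12 mm slab reaching 25 mm beyond its core all round. Origin: on the bench below its centre; x points away from the robot within 15 degrees, so the edge on the robot's side is at x = -80 mm; z up.
- tray: Fixed shallow grey open tray, empty, 190 mm (x) by 160 mm (y) outside, 180 x 150 mm inside, rim 22 mm high, inner floor 5 mm above the origin. Origin: on the bench below its centre; x points away from the robot within 15 degrees; z up.

How it is judged:
By the outcome, as a careful person would: the job done as asked, in the order asked, and still so for the second after the job is handed in, with the robot touching nothing.
It also fails if it takes over 58 s, if anything falls off the work surface, if the arm or the gripper's body presses on something with over 40 N, if the wrist force passes 120 N, or if a joint passes its speed limit or range.

## Robot

A 6-joint arm with a two-finger parallel gripper is mounted at the origin on the work surface. World frame = base frame: x ahead of the robot, y to its left, z up, the work surface at z = 0. Lengths are in m, angles in rad, forces in N, time in s.
With the tool pointing down it reaches from about 0.425 to 0.95 m from the base axis. Payload 3.5 kg.
Tool frame: the origin (TCP) lies at the very end of the fingers, on their centre line; the grasp point (between the pads) lies 19 mm behind it; z points along the fingers, y is the direction in which the jaws open and shut (so a half turn about z gives the same grasp; the last joint's range is limited). The gripper opens to 85 mm and grips with 20 to 120 N. Pads are 22 mm wide; open, the fingers measure 114 mm over their backs; the gripper's body (76 mm by 85 mm) begins 54 mm behind the grasp point. The pads swing forward as they close: fully open they stand 13 mm farther back than shut.
Start: joints at [-1.449, 0.286, 1.577, -0, 1.279, -0.15], TCP at [0.181, -0.65, 0.231] pointing down, gripper open.
Joint ranges: [-2.77, 2.77], [-0.9, 2.22], [0.21, 2.48], [-1.53, 4.67], [0.24, 2.81], [-2.84, 2.84]. Speed limits (rad/s): [2.79, 2.79, 3.14, 3.14, 3.14, 3.14].

## Interface

Orientations are given as a unit quaternion [x, y, z, w].
In Python, from plant import ctrl, eyes, ticket gives the robot as it stands.
- The arm moves only by the tool send_rows, never from a script. Its arguments are lists of equal length, an entry for each row: "translation": the shift along the tool's x, y, z in units of 30 mm (1.0 is 30 mm), a list of three; "rotation": the turn, a rotation vector about the tool's x, y, z in units of 5 degrees (1.0 is 5 degrees), a list of three; "grip": the finger opening in mm, from 0 to 85.4. A call has 1 to 5 rows; each row shifts and turns the commanded pose from where the row before left it, along the tool's axes as they then stand; what a row does not reach is not made up. A row lasts 1/8 s, in which the tool goes at most 62.5 mm and 10.7 degrees, less where a joint would pass 70% of its speed; a pose out of reach is approached as far as the arm can. A call is refused whole if a number of a shift passes 1 or a number of a turn 1, either way. A call with a gripper value outside its range is refused whole. The fingers move at their own pace and stop on an object; "squeeze" is the grip in N (left out, the last holds). Time passes only in rows, so rows that do not move let the fingers close. It gives the time, the measured TCP pose, the force and the opening at its end, in the units of the state.
- ctrl.get_state(): the state, without advancing time (a new reading comes with each control period).
- eyes.read_camera(name): name is "side" or "top"; returns a dict with "image" (420x560x3 uint8, blue, green, red), "mtx" (3x3 intrinsics, pixels), "xyz" and "orientation" of the camera in the world. Camera axes: x right, y down, z forward; pixel columns grow to the right and rows downward; lengths in m; the calibration is good to about 2 mm. A picture is of the moment at which its call begins. There is no depth.
- ticket.sign_off(): hands the job in, once; it reports no verdict.
The state is a dict: "time": time; "qpos": joint angles; "dq": joint speeds; "joint_efforts": joint torques, N m; "eef_pos": TCP position; "tcp_rot": TCP orientation; "contact_force": force on the tool from outside, world axes, zero at the start; "wrist_torque": the same for the moment, N m; "opening": opening from 0.0 (shut) to 1.0 (fully open).
Only numpy, scipy, OpenCV 4.12 (cv2) and the standard library are available. Lean on these libraries where they do the work, as an engineer would, in place of code of your own. Each camera call takes 0.05 s, during which the arm holds its last target. There are 200 camera calls.

## Working session

There is one attempt and no reset: what is moved stays moved. The work goes in short steps, Python scripts to look and compute and a tool call to move; the robot and the scene stay as the last step left them, time stands still between calls to the robot, and variables do not carry over. Pictures are saved under pics/ and viewed, about 8 in all and at most 12, crops included, and the job is handed in when it is done.

Besides the shell and the picture viewer there is one more tool, called after "Call:" as name(argument=value, ...) on one line, values as JSON. send_rows: Moves the arm, as the interface text tells. Its arguments: {"type":"object","properties":{"translation":{"type":"array"},"rotation":{"type":"array"},"grip":{"type":"array"},"squeeze":{"type":"number"}},"required":["translation","rotation","grip"]}

```bash
mkdir -p pics; ls; python3 - <<'E'
from plant import ctrl, eyes, ticket
import cv2
print(ctrl.get_state())
for n in("top","side"):
    r=eyes.read_camera(n); cv2.imwrite(f"pics/{n}0.png",r["image"]); print(n,r["mtx"],r["xyz"],r["orientation"])
E
```

```text
pics
{'time': 0.0, 'qpos': array([-1.44895785e+00,  2.87196180e-01,  1.57820228e+00, -2.60187005e-05,
        1.27858810e+00, -1.49960233e-01]), 'dq': array([-0.00075942,  0.00033783,  0.00102406,  0.00026249,  0.00124923,
       -0.00122922]), 'joint_efforts': array([-7.40454325e-04, -4.05986452e+01, -2.92626715e+01, -1.79539520e-04,
        5.82563662e-03,  3.23519068e-06]), 'eef_pos': array([ 0.18118   , -0.64953831,  0.22991314]), 'tcp_rot': array([ 9.90778667e-01,  1.35485057e-01,  4.37750156e-06, -1.19700996e-03]), 'contact_force': array([-0.8934474 , -0.71833572, -0.74886616]), 'wrist_torque': array([-0.01862445, -0.0240543 , -0.03704897]), 'opening': 0.9963095172301752}
top [[459.71435086   0.         275.19240799]
 [  0.         459.71435086 200.93348484]
 [  0.           0.           1.        ]] [0.41849122 0.01020266 0.8647536 ] [-0.65707523  0.74627751 -0.07989162  0.07028043]
side [[446.77148917   0.         280.36230233]
 [  0.         446.77148917 214.35029066]
 [  0.           0.           1.        ]] [0.42301581 0.58739066 0.51096154] [-0.10270234  0.87761745 -0.46356035  0.06596694]
```

View pics/top0.png

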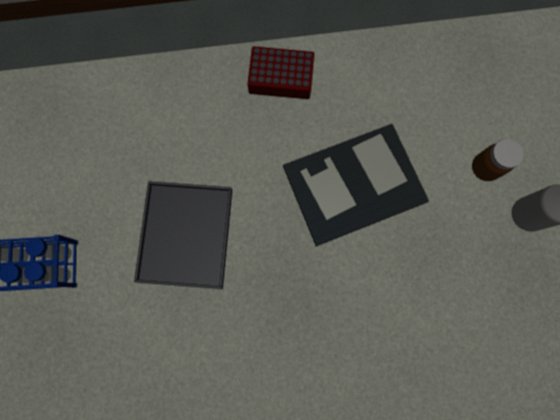

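View pics/side0.png

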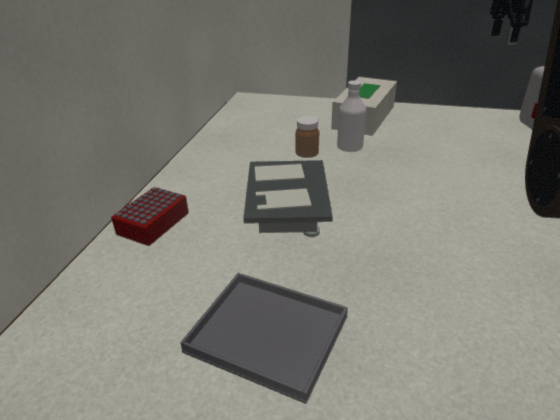

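The top view shows the notched plate at about (328,188) with its notch at the upper end (318,165). The plain plate is at (380,163), both lie on the dark platform, and the tray is at (184,235). The side view agrees: the notched plate is on the tray side of the platform.

```bash
cat > h.py <<'E'
import numpy as np, cv2
from scipy.spatial.transform import Rotation as R
def cast(r,px,z):
    px=np.atleast_2d(px).astype(float); K=r["mtx"]
    d=np.c_[(px-K[:2,2])/[K[0,0],K[1,1]],np.ones(len(px))]@R.from_quat(r["orientation"]).as_matrix().T
    c=np.array(r["xyz"]); return c+d*((z-c[2])/d[:,2])[:,None]
def proj(r,P):
    p=(np.atleast_2d(P)-r["xyz"])@R.from_quat(r["orientation"]).as_matrix()
    p=p@r["mtx"].T; return p[:,:2]/p[:,2:]
def rect(r,cnt,z,long_x=True):
    """min-area rectangle of a contour on plane z: centre, yaw of the long axis nearest +x, (length,width)"""
    P=cast(r,cnt.reshape(-1,2),z)[:,:2].astype(np.float32)
    c,s,a=cv2.minAreaRect(P*1000)
    if s[0]<s[1]: a+=90; s=s[::-1]
    a=(a+90)%180-90
    return np.round(c,1),round(a,1),np.round(s,1)
def contours(mask,amin):
    cs,_=cv2.findContours(mask.astype(np.uint8),cv2.RETR_EXTERNAL,cv2.CHAIN_APPROX_NONE)
    return [c for c in cs if cv2.contourArea(c)>amin]
E
python3 - <<'E'
from h import *
from plant import eyes
for n in("top","side"):
    r=eyes.read_camera(n); im=r["image"]; g=im.max(2)
    for p in ([(340,200),(300,195),(184,235),(100,150),(380,163)] if n=="top" else [(285,200),(320,190),(270,330),(100,350)]): print(n,p,im[p[1],p[0]])
    roi=np.zeros(g.shape,bool)
    if n=="top": roi[110:255,270:440]=1
    else: roi[150:225,235:335]=1
    plat=contours((g<75)&roi,2000)
    hull=cv2.convexHull(plat[0]) if plat else None
    m=np.zeros(g.shape,np.uint8); cv2.drawContours(m,[hull],-1,1,-1)
    if n=="top": print("platform",rect(r,hull,.06))
    w=(g>105)&(cv2.erode(m,np.ones((3,3)))>0)
    for c in contours(w,200): print(n,"plate",rect(r,c,.063),cv2.contourArea(c)/cv2.minAreaRect(c)[1][0]/cv2.minAreaRect(c)[1][1])
    roi[:]=0
    if n=="top": roi[175:295,130:240]=1
    else: roi[270:395,180:355]=1
    for c in contours((g<115)&roi,2000): print(n,"tray",rect(r,cv2.convexHull(c),.022),cv2.approxPolyDP(cv2.convexHull(c),5,True).tolist())
E
```

```text
top (340, 200) [106 115 114]
top (300, 195) [33 31 27]
top (184, 235) [58 56 55]
top (100, 150) [100 109 108]
top (380, 163) [102 109 109]
platform (array([ 606.5, -158.7]), -75.8, array([221.4, 160.4]))
top plate (array([ 603. , -108.8]), 19.6, array([96.8, 57.4])) 0.813567675462787
top plate (array([ 635.7, -207.6]), 18.8, array([96.4, 56.5])) 0.9268152284015669
top tray (array([561.2, 163.7]), -6.3, array([225. , 206.9])) [[[239, 175]], [[239, 294]], [[130, 294]], [[130, 175]]]
side (285, 200) [149 159 159]
side (320, 190) [66 67 64]
side (270, 330) [83 81 82]
side (100, 350) [151 161 163]
side plate (array([ 600.4, -105.3]), 19.5, array([100. ,  62.2])) 0.8022933380503373
side plate (array([ 633. , -203.9]), 18.9, array([100.6,  62.5])) 0.8966023935488527
side tray (array([557.1, 173. ]), -11.6, array([194.1, 171.6])) [[[238, 273]], [[346, 307]], [[310, 394]], [[282, 394]], [[182, 352]], [[181, 341]]]
```

```bash
cat >> h.py <<'E'
def todo(xyz,yaw_deg):
    """shift (tool axes, units of 30 mm) and turn (units of 5 deg) from here to a down-pointing pose"""
    from plant import ctrl
    s=ctrl.get_state(); A=R.from_quat(s["tcp_rot"])
    B=R.from_euler("z",yaw_deg,degrees=True)*R.from_euler("x",180,degrees=True)
    t=A.inv().apply(np.array(xyz)-s["eef_pos"])/.03
    w=np.rad2deg((A.inv()*B).as_rotvec())/5
    print("t",round(s["time"],2),"pos",s["eef_pos"].round(4),"F",s["contact_force"].round(1),"open",round(s["opening"],3),"-> shift",t.round(2),"turn",w.round(2))
E
python3 - <<'E'
from h import *
from plant import eyes
r=eyes.read_camera("top"); g=r["image"].max(2); roi=np.zeros(g.shape,bool); roi[170:300,125:245]=1
for c in contours((g<80)&roi,2000): print("tray",rect(r,cv2.convexHull(c),.02))
c=cast(r,[(149,182),(232,187),(223,288),(136,281)],.022); print(c.round(3), c.mean(0))
r=eyes.read_camera("side"); g=r["image"].max(2); c=cast(r,[(239,276),(347,307),(307,388),(185,345)],.022); print(c.round(3), c.mean(0))
# press point: plate centre +10 mm along plate
a=np.deg2rad(19.5); p=np.array([.602,-.107])+.010*np.array([np.cos(a),np.sin(a)])
print(p); todo([*p,.11],19.5)
E
```

```text
tray (array([560.1, 162. ]), -11.6, array([190.3, 162.9]))
[[0.666 0.219 0.022]
 [0.636 0.065 0.022]
 [0.452 0.101 0.022]
 [0.484 0.255 0.022]] [0.55979462 0.15993678 0.022     ]
[[0.629 0.078 0.022]
 [0.451 0.108 0.022]
 [0.482 0.255 0.022]
 [0.658 0.228 0.022]] [0.55492661 0.16705012 0.022     ]
[ 0.61142641 -0.10366193]
t 0.3 pos [ 0.1812 -0.65    0.2308] F [ 0.7 -1.  -0.1] open 1.002 -> shift [ 18.7  -13.69   4.04] turn [-0.01 -0.   -0.79]
```

```bash
python3 - <<'E'
from h import *
from plant import eyes
r=eyes.read_camera("side"); b=cast(r,[(350,147),(307,153)],0)+0; print(b)
for h in (.1,.15,.2,.25): print(h,proj(r,b+[0,0,h]).round(0).tolist())
E
```

```text
[[ 0.51328372 -0.48152249  0.        ]
 [ 0.61585666 -0.42497305  0.        ]]
0.1 [[353.0, 110.0], [308.0, 116.0]]
0.15 [[354.0, 90.0], [308.0, 95.0]]
0.2 [[356.0, 69.0], [308.0, 74.0]]
0.25 [[357.0, 47.0], [308.0, 52.0]]
```

Call:
send_rows(translation=[[0.9, -0.65, 0], [0.95, -0.7, 0], [0.95, -0.7, 0], [0.95, -0.7, 0], [0.95, -0.7, 0]], rotation=[[0, 0, -0.8], [0, 0, 0], [0, 0, 0], [0, 0, 0], [0, 0, 0]], grip=[20, 20, 20, 20, 20], squeeze=30)

```text
time: 0.98
eef_pos: [0.2818, -0.5058, 0.2314]
tcp_rot: [0.985, 0.17, 0.0, 0.0]
contact_force: [-0.2, -0.0, -0.1]
opening: 0.236
```

Call:
send_rows(translation=[[0.95, -0.7, 0], [0.95, -0.7, 0], [0.95, -0.7, 0], [0.95, -0.7, 0], [0.95, -0.7, 0]], rotation=[[0, 0, 0], [0, 0, 0], [0, 0, 0], [0, 0, 0], [0, 0, 0]], grip=[20, 20, 20, 20, 20])

```text
time: 1.6
eef_pos: [0.3809, -0.3591, 0.2315]
tcp_rot: [0.985, 0.17, 0.0, 0.0]
contact_force: [-0.2, -0.8, -0.7]
opening: 0.234
```

Call:
send_rows(translation=[[0.95, -0.7, 0], [0.95, -0.7, 0], [0.95, -0.7, 0], [0.95, -0.7, 0], [0.95, -0.7, 0]], rotation=[[0, 0, 0], [0, 0, 0], [0, 0, 0], [0, 0, 0], [0, 0, 0]], grip=[20, 20, 20, 20, 20])

```text
time: 2.22
eef_pos: [0.48, -0.2125, 0.2316]
tcp_rot: [0.985, 0.17, 0.0, 0.0]
contact_force: [0.6, -1.1, 0.1]
opening: 0.232
```

```bash
python3 -c "
from h import *
todo([.6114,-.1037,.11],19.5)"
```

```text
t 2.23 pos [ 0.48   -0.2125  0.2316] F [ 0.6 -1.1  0.1] open 0.232 -> shift [ 5.34 -1.95  4.05] turn [ 0.01 -0.    0.01]
```

Call:
send_rows(translation=[[0.95, -0.4, 0.5], [0.95, -0.4, 0.8], [0.95, -0.4, 0.9], [0.95, -0.4, 0.9], [0.95, -0.35, 0.9]], rotation=[[0, 0, 0], [0, 0, 0], [0, 0, 0], [0, 0, 0], [0, 0, 0]], grip=[20, 20, 20, 20, 20])

```text
time: 2.85
eef_pos: [0.595, -0.1099, 0.1107]
tcp_rot: [0.985, 0.17, 0.0, 0.0]
contact_force: [0.9, -0.8, 0.7]
opening: 0.234
```

Call:
send_rows(translation=[[0.6, 0, 0.5], [0, 0, 0.4], [0, 0, 0]], rotation=[[0, 0, 0], [0, 0, 0], [0, 0, 0]], grip=[20, 20, 20])

```text
time: 3.22
eef_pos: [0.6098, -0.1046, 0.0831]
tcp_rot: [0.985, 0.17, -0.001, -0.001]
contact_force: [-0.8, 0.8, 0.1]
opening: 0.234
```

```bash
python3 -c "
from h import *
from plant import eyes
todo([.6114,-.1037,.065],19.5)
a=[eyes.read_camera(n)['image'] for n in ('top','side')]
cv2.imwrite('pics/a.png',np.hstack([cv2.resize(a[0][90:260,260:440],None,fx=2,fy=2.4),cv2.resize(a[1][120:260,220:360],None,fx=2.9,fy=2.914)[:408]]))"
```

```text
t 3.23 pos [ 0.6098 -0.1046  0.0831] F [-0.8  0.8  0.1] open 0.234 -> shift [ 0.06 -0.01  0.6 ] turn [-0.02  0.03  0.01]
```

View pics/a.png

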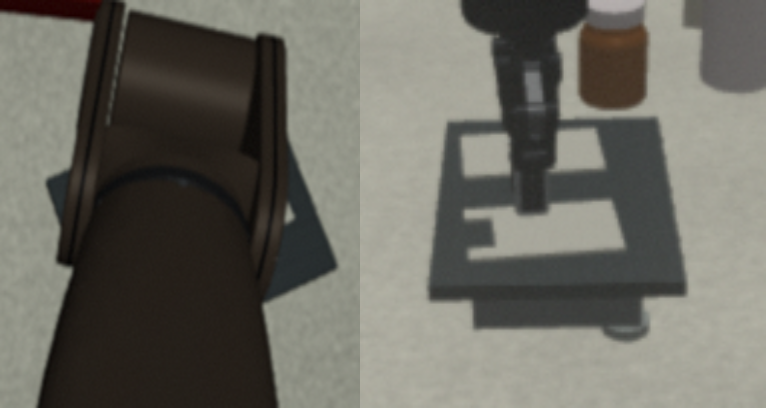

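The side crop shows the closed fingers hovering just above the middle of the notched plate, at about (532,205). The top crop is blocked by the arm.

Call:
send_rows(translation=[[0.05, 0, 0.3], [0, 0, 0.15], [0, 0, 0]], rotation=[[0, 0, 0], [0, 0, 0], [0, 0, 0]], grip=[20, 20, 20])

```text
time: 3.7
eef_pos: [0.612, -0.1041, 0.0702]
tcp_rot: [0.985, 0.17, -0.001, -0.0]
contact_force: [0.6, 0.1, 0.3]
opening: 0.231
```

Call:
send_rows(translation=[[0, 0, 0.08], [0, 0, 0]], rotation=[[0, 0, 0], [0, 0, 0]], grip=[20, 20])

```text
time: 3.95
eef_pos: [0.6125, -0.1041, 0.0684]
tcp_rot: [0.985, 0.17, -0.0, -0.0]
contact_force: [-0.6, 0.5, 0.1]
opening: 0.236
```

Call:
send_rows(translation=[[0, 0, 0.05], [0, 0, 0]], rotation=[[0, 0, 0], [0, 0, 0]], grip=[20, 20])

```text
time: 4.2
eef_pos: [0.6125, -0.1041, 0.0668]
tcp_rot: [0.985, 0.17, -0.0, -0.0]
contact_force: [0.2, 0.5, -0.5]
opening: 0.236
```

Call:
send_rows(translation=[[0, 0, 0.08], [0, 0, 0]], rotation=[[0, 0, 0], [0, 0, 0]], grip=[20, 20])

```text
time: 4.45
eef_pos: [0.6123, -0.104, 0.0642]
tcp_rot: [0.985, 0.17, -0.0, -0.0]
contact_force: [-0.3, -0.4, 0.5]
opening: 0.233
```

Call:
send_rows(translation=[[0, 0, 0.05], [0, 0, 0]], rotation=[[0, 0, 0], [0, 0, 0]], grip=[20, 20])

```text
time: 4.7
eef_pos: [0.6127, -0.1042, 0.0633]
tcp_rot: [0.985, 0.17, 0.0, 0.0]
contact_force: [-0.3, 0.0, 0.6]
opening: 0.23
```

Call:
send_rows(translation=[[0, 0, 0.03], [0, 0, 0]], rotation=[[0, 0, 0], [0, 0, 0]], grip=[20, 20])

```text
time: 4.95
eef_pos: [0.613, -0.1043, 0.0632]
tcp_rot: [0.985, 0.17, 0.0, 0.0]
contact_force: [-1.5, 0.7, 5.5]
opening: 0.235
```

Call:
send_rows(translation=[[0, 0, 0.03], [0, 0, 0]], rotation=[[0, 0, 0], [0, 0, 0]], grip=[20, 20])

```text
time: 5.2
eef_pos: [0.6135, -0.1044, 0.0632]
tcp_rot: [0.985, 0.17, 0.001, 0.0]
contact_force: [-1.6, 0.7, 7.8]
opening: 0.233
```

Call:
send_rows(translation=[[-0.1, 0, 0], [-0.2, 0, 0], [-0.2, 0, 0], [-0.2, 0, 0], [-0.2, 0, 0]], rotation=[[0, 0, 0], [0, 0, 0], [0, 0, 0], [0, 0, 0], [0, 0, 0]], grip=[20, 20, 20, 20, 20])

```text
time: 5.82
eef_pos: [0.589, -0.1136, 0.0632]
tcp_rot: [0.985, 0.17, 0.003, 0.001]
contact_force: [1.4, 0.2, 6.3]
opening: 0.232
```

```bash
cat >> h.py <<'E'
def side_plate():
    from plant import eyes
    r=eyes.read_camera("side"); g=r["image"].max(2)
    m=np.zeros(g.shape,bool); m[150:260,235:420]=1
    # platform frame: corners of plate outlines
    return r
def to_plat(P):
    a=np.deg2rad(14.2); d=np.asarray(P)[...,:2]-[.605,-.157]
    return d@np.array([[np.cos(a),-np.sin(a)],[np.sin(a),np.cos(a)]])*1000
E
python3 - <<'E'
from h import *
from plant import eyes
todo([.6114,-.1037,.065],19.5)
r=eyes.read_camera("side"); cv2.imwrite("pics/b.png",cv2.resize(r["image"][140:240,220:360],None,fx=5,fy=5,interpolation=cv2.INTER_CUBIC))
E
```

```text
t 5.83 pos [ 0.589  -0.1136  0.0632] F [1.4 0.2 6.3] open 0.232 -> shift [ 0.81 -0.06 -0.05] turn [ 0.03 -0.05  0.01]
```

View pics/b.png

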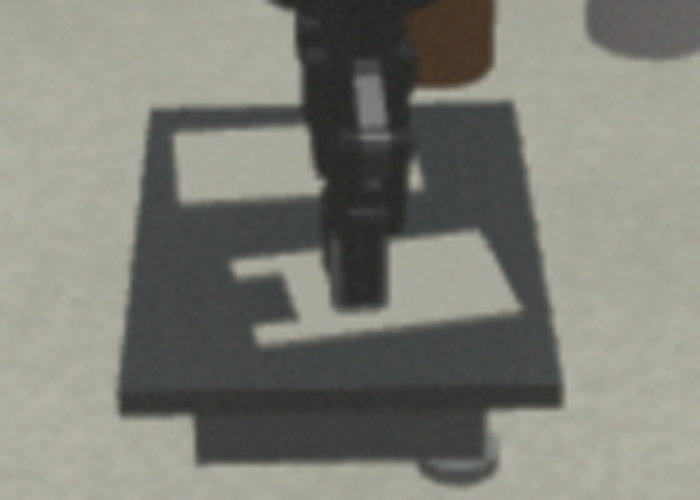

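The plate has slid. Its near end is now at crop (480,230)–(522,310) and its notch tips are at (232,265) and (258,343). It seems to have turned, so I'll measure it.

```bash
cat >> h.py <<'E'
def corners(near_l,near_r,far_l,far_r,r=None):
    """plate from four image corners (side picture): centre, yaw, near end in the platform frame"""
    P=cast(r,[near_l,near_r,far_l,far_r],.063)[:,:2]; c=P.mean(0)
    v=(P[2]+P[3]-P[0]-P[1]); w=P[0]+P[2]-P[1]-P[3]
    print("centre",c.round(4),"yaw",np.rad2deg(np.arctan2(v[1],v[0])).round(1),np.rad2deg(np.arctan2(-w[0],w[1])).round(1),"len",np.hypot(*v)/2,"plat",to_plat(P).round(1).tolist(),to_plat(c).round(1))
E
python3 - <<'E'
from h import *
from plant import eyes
r=eyes.read_camera("side")
f=lambda x,y:(220+x/5-.4,140+y/5-.4)
corners(f(522,310),f(480,230),f(258,345),f(232,263),r)
print(to_plat(cast(r,[f(515,102),f(563,390),f(119,397),f(151,108)],.06)))
g=r["image"].max(2); m=np.zeros(g.shape,bool); m[180:215,262:330]=1
for c in contours((g>110)&m,300): print(rect(r,cv2.convexHull(c),.063))
E
```

```text
centre [ 0.5798 -0.1142] yaw 26.2 25.0 len 0.09963904651341035 plat [[-68.4, 66.8], [-56.9, 7.9], [29.4, 87.0], [40.2, 29.2]] [-13.9  47.7]
[[ -80.12086919 -106.10739014]
 [ -78.94079291  115.17205842]
 [  78.53390591  114.23154459]
 [  78.83892503 -107.39765266]]
(array([ 579.4, -114.5]), 25.7, array([100.6,  61.8]))
```

Call:
send_rows(translation=[[-0.1, 0, 0.02], [-0.15, 0, 0], [-0.15, 0, 0], [-0.15, 0, 0], [-0.15, 0, 0]], rotation=[[0, 0, 0.4], [0, 0, 0.4], [0, 0, 0.4], [0, 0, 0.4], [0, 0, 0.4]], grip=[20, 20, 20, 20, 20])

```text
time: 6.55
eef_pos: [0.5695, -0.1195, 0.0632]
tcp_rot: [0.997, 0.083, 0.003, 0.001]
contact_force: [1.4, -0.4, 7.3]
opening: 0.231
```

```bash
python3 - <<'E'
from h import *
from plant import eyes, ctrl
print(ctrl.get_state()["wrist_torque"].round(2))
todo([.6114,-.1037,.065],19.5)
r=eyes.read_camera("side"); g=r["image"].max(2); m=np.zeros(g.shape,bool); m[180:215,262:330]=1
for c in contours((g>110)&m,300): 
    q=rect(r,cv2.convexHull(c),.063); print(q, to_plat(np.array(q[0])/1000))
cv2.imwrite("pics/c.png",cv2.resize(r["image"][140:240,220:360],None,fx=5,fy=5,interpolation=cv2.INTER_CUBIC))
E
```

```text
[ 0.17 -0.31 -0.04]
t 6.55 pos [ 0.5695 -0.1195  0.0632] F [ 1.4 -0.4  7.3] open 0.231 -> shift [ 1.47 -0.29 -0.05] turn [ 0.04 -0.07 -2.  ]
(array([ 560.8, -128.9]), 30.6, array([123.3,  74.3])) [-35.95634692  38.08400079]
```

View pics/c.png

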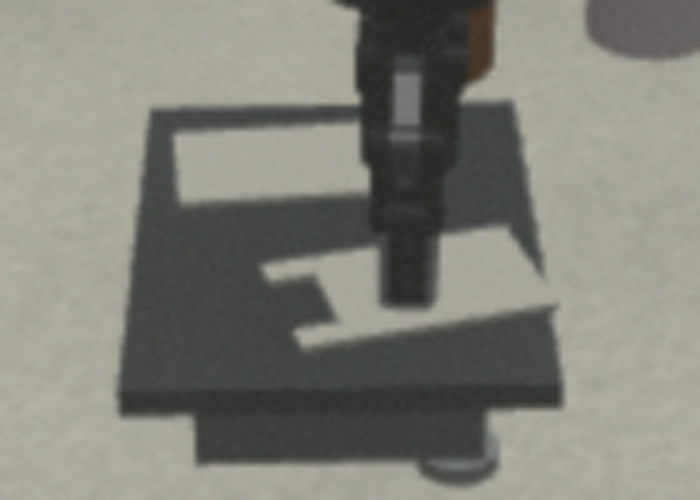

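The plate's near corner (557,303) now just passes the platform edge. The plate has turned further counterclockwise, with notch tips at (262,265) and (300,350). The +y finger seems to carry the load, so I'll roll the tool to press with the other finger and drag the plate straight.

```bash
python3 - <<'E'
from h import *
from plant import eyes
r=eyes.read_camera("side")
f=lambda x,y:(220+x/5-.4,140+y/5-.4)
corners(f(557,303),f(508,227),f(300,350),f(262,264),r)
print(to_plat([.5695,-.1195]))
E
```

```text
centre [ 0.5674 -0.1176] yaw 29.5 27.8 len 0.09984478341982515 plat [[-81.8, 62.5], [-68.1, 6.0], [14.1, 90.8], [28.6, 30.4]] [-26.8  47.4]
[-25.21628295  45.06261282]
```

Call:
send_rows(translation=[[0, 0, 0], [0, 0, 0], [-0.1, 0, 0], [-0.15, 0, 0], [-0.15, 0, 0]], rotation=[[0.12, 0, 0], [0, 0, 0], [0, 0, 0], [0, 0, 0], [0, 0, 0]], grip=[20, 20, 20, 20, 20])

```text
time: 7.28
eef_pos: [0.5578, -0.1217, 0.0632]
tcp_rot: [0.997, 0.083, 0.003, -0.004]
contact_force: [2.2, 0.3, 7.3]
opening: 0.237
```

```bash
cat >> h.py <<'E'
SLAB=[[-.08,-.11],[-.08,.11],[.08,.11],[.08,-.11]]
def plate_on(r,shift=(-.0,.0)):
    """part of the notched plate on the slab (side picture): far-side fit. White blobs in the slab outline"""
    a=np.deg2rad(14.2); W=np.array(SLAB)@np.array([[np.cos(a),np.sin(a)],[-np.sin(a),np.cos(a)]])+[.6045,-.1545]
    px=proj(r,np.c_[W,np.full(4,.06)]); m=np.zeros(r["image"].shape[:2],np.uint8)
    cv2.fillPoly(m,[np.round(px).astype(np.int32)],1); m=cv2.erode(m,np.ones((3,3)))
    w=(r["image"].max(2)>110)&(m>0)
    for c in contours(w,150):
        P=cast(r,c.reshape(-1,2),.063)[:,:2]
        h=cv2.convexHull(c); Q=cast(r,cv2.approxPolyDP(h,2,True).reshape(-1,2),.063)
        print("poly(plat)",to_plat(Q).round(0).astype(int).tolist())
E
python3 - <<'E'
from h import *
from plant import eyes, ctrl
print(ctrl.get_state()["wrist_torque"].round(2))
todo([.6114,-.1037,.065],14.2)
r=eyes.read_camera("side"); plate_on(r)
cv2.imwrite("pics/d.png",cv2.resize(r["image"][140:240,220:360],None,fx=5,fy=5,interpolation=cv2.INTER_CUBIC))
E
```

```text
[-0.06 -0.35 -0.02]
t 7.28 pos [ 0.5578 -0.1217  0.0632] F [2.2 0.3 7.3] open 0.237 -> shift [ 1.86 -0.29 -0.04] turn [-0.07 -0.08 -0.93]
poly(plat) [[-78, 69], [4, 86], [17, 29], [-77, 6]]
poly(plat) [[-26, -84], [-28, -28], [64, -23], [66, -79]]
```

Call:
send_rows(translation=[[-0.1, 0, 0.01], [-0.15, 0, 0], [-0.15, 0, 0], [-0.15, 0, 0], [0, 0, 0]], rotation=[[0, 0, 0.4], [0, 0, 0.4], [0, 0, 0.4], [0, 0, 0.4], [0, 0, 0.4]], grip=[20, 20, 20, 20, 20])

```text
time: 7.95
eef_pos: [0.5414, -0.1238, 0.0632]
tcp_rot: [1.0, -0.004, 0.003, -0.004]
contact_force: [0.6, -0.4, 8.4]
opening: 0.23
```

```bash
python3 - <<'E'
from h import *
from plant import eyes, ctrl
print(ctrl.get_state()["wrist_torque"].round(2),to_plat(ctrl.get_state()["eef_pos"]))
todo([.6114,-.1037,.065],14.2)
r=eyes.read_camera("side"); plate_on(r)
cv2.imwrite("pics/d.png",cv2.resize(r["image"][140:240,220:360],None,fx=5,fy=5,interpolation=cv2.INTER_CUBIC))
E
```

```text
[-0.14 -0.24  0.04] [-53.45745889  47.80486494]
t 7.95 pos [ 0.5414 -0.1238  0.0632] F [ 0.6 -0.4  8.4] open 0.23 -> shift [ 2.33 -0.69 -0.04] turn [-0.07 -0.07 -2.94]
poly(plat) [[-78, 25], [-75, 79], [-7, 80], [-2, 26], [-73, 18]]
poly(plat) [[-36, -36], [-17, -24], [61, -19], [66, -79], [-32, -84]]
```

Call:
send_rows(translation=[[-0.1, 0, 0], [-0.15, 0, 0], [-0.05, 0, 0], [0, 0, 0]], rotation=[[0, 0, 0.4], [0, 0, 0.4], [0, 0, 0.2], [0, 0, 0]], grip=[20, 20, 20, 20])

```text
time: 8.5
eef_pos: [0.5326, -0.1235, 0.0632]
tcp_rot: [0.999, -0.047, 0.003, -0.004]
contact_force: [2.0, -0.4, 9.0]
opening: 0.235
```

Call:
send_rows(translation=[[0, 0, -0.2], [0, 0, -0.8], [0, 0, -0.9], [0, 0, -0.9]], rotation=[[0, 0, 0], [-0.12, 0, 0], [0, 0, 0], [0, 0, 0]], grip=[20, 20, 20, 20])

```text
time: 9.0
eef_pos: [0.5289, -0.122, 0.1441]
tcp_rot: [0.999, -0.047, -0.003, -0.0]
contact_force: [0.5, -0.0, -0.2]
opening: 0.233
```

Call:
send_rows(translation=[[-0.7, 0, -0.5], [-0.8, 0, 0], [0, 0, 0]], rotation=[[0, 0, -0.8], [0, 0, -1], [0, 0, -1]], grip=[70, 70, 70])

```text
time: 9.38
eef_pos: [0.483, -0.1193, 0.1587]
tcp_rot: [0.997, 0.076, -0.002, -0.001]
contact_force: [0.6, -0.3, -0.9]
opening: 0.817
```

```bash
python3 - <<'E'
from h import *
from plant import eyes, ctrl
print(to_plat(ctrl.get_state()["eef_pos"]))
todo([.5,-.13,.12],17)
r=eyes.read_camera("side"); plate_on(r)
cv2.imwrite("pics/d.png",cv2.resize(r["image"][130:240,220:360],None,fx=5,fy=5,interpolation=cv2.INTER_CUBIC))
E
```

```text
[-109.00075377   66.48181166]
t 9.38 pos [ 0.483  -0.1193  0.1587] F [ 0.6 -0.3 -0.9] open 0.817 -> shift [0.51 0.44 1.29] turn [-0.02  0.05 -1.66]
poly(plat) [[-78, 25], [-78, 82], [-14, 80], [-14, 23]]
poly(plat) [[-36, -36], [61, -19], [66, -79], [-32, -84]]
```

View pics/d.png

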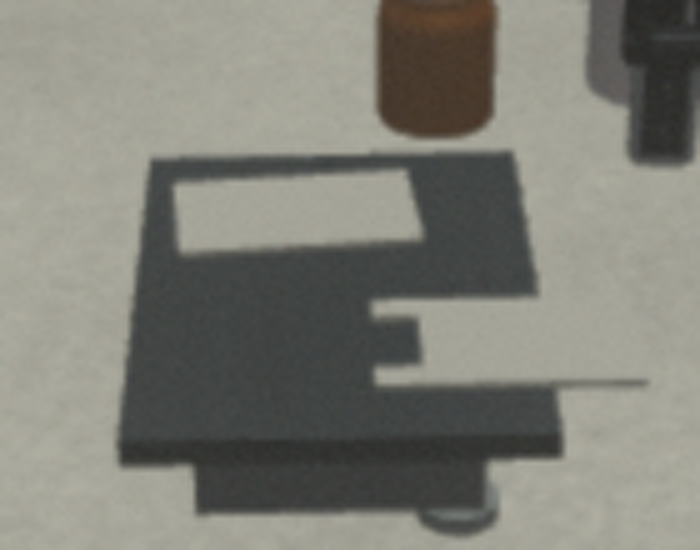

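The plate now lies square on the platform. Its far end is at crop x≈372, about 34 mm hangs over the edge, and the plain plate is untouched. The gripper is open above the overhang side at about (660,150).

```bash
python3 - <<'E'
from h import *
todo([.4967,-.1328,.08],13.8)
E
```

```text
t 9.43 pos [ 0.4836 -0.1194  0.1587] F [ 0.  -0.9  0.8] open 0.816 -> shift [0.37 0.51 2.62] turn [-0.02  0.05 -0.99]
```

Call:
send_rows(translation=[[0.37, 0.51, 0], [0, 0, 0.5], [0, 0, 0.6], [0, 0, 0.5], [0, 0, 0]], rotation=[[0, 0, -1], [0, 0.05, 0], [0, 0, 0], [0, 0, 0], [0, 0, 0]], grip=[85, 85, 85, 85, 85])

```text
time: 10.05
eef_pos: [0.4965, -0.1323, 0.1089]
tcp_rot: [0.993, 0.118, -0.001, -0.002]
contact_force: [-0.5, 0.3, -0.2]
opening: 0.991
```

```bash
python3 - <<'E'
from h import *
from plant import eyes
todo([.4967,-.1328,.05],13.8)
r=eyes.read_camera("side"); q=eyes.read_camera("top")
for a in (r,q): print(proj(a,[[.4967,-.1328,.1],[.4967,-.1328,.0615]]).round(0).tolist())
cv2.imwrite("pics/e.png",np.hstack([cv2.resize(r["image"][130:240,270:380],None,fx=3.5,fy=4,interpolation=cv2.INTER_CUBIC),cv2.resize(q["image"][150:260,290:400],None,fx=3.5,fy=4,interpolation=cv2.INTER_CUBIC)]))
E
```

```text
t 10.05 pos [ 0.4965 -0.1323  0.1089] F [-0.5  0.3 -0.2] open 0.991 -> shift [0.01 0.03 1.96] turn [-0.04  0.02 -0.05]
[[341.0, 179.0], [339.0, 197.0]]
[[354.0, 242.0], [350.0, 245.0]]
```

View pics/e.png

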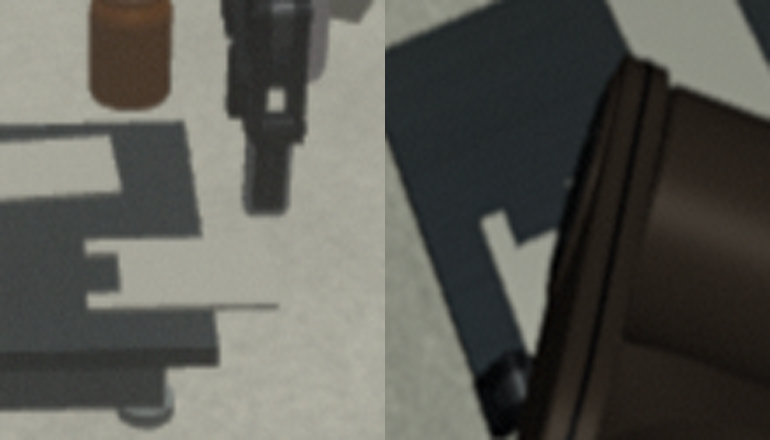

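Call:
send_rows(translation=[[0, 0, 0.5], [0, 0, 0.6], [0, 0, 0.5], [0, 0, 0.4], [0, 0, 0]], rotation=[[0, 0, 0], [0, 0, 0], [0, 0, 0], [0, 0, 0], [0, 0, 0]], grip=[80, 80, 80, 76, 76])

```text
time: 10.78
eef_pos: [0.4974, -0.1328, 0.0499]
tcp_rot: [0.993, 0.118, -0.0, -0.001]
contact_force: [-0.7, 0.2, -0.1]
opening: 0.889
```

```bash
python3 - <<'E'
from h import *
from plant import eyes
todo([.4967,-.1328,.05],13.8)
r=eyes.read_camera("side"); plate_on(r)
cv2.imwrite("pics/f.png",cv2.resize(r["image"][150:240,270:380],None,fx=6,fy=6,interpolation=cv2.INTER_CUBIC))
E
```

```text
t 10.78 pos [ 0.4974 -0.1328  0.0499] F [-0.7  0.2 -0.1] open 0.889 -> shift [-0.02 -0.01 -0.  ] turn [-0.03  0.01 -0.05]
poly(plat) [[-78, 25], [-78, 82], [-14, 80], [-14, 23]]
poly(plat) [[-36, -36], [-17, -24], [61, -19], [66, -79], [-32, -84]]
```

View pics/f.png

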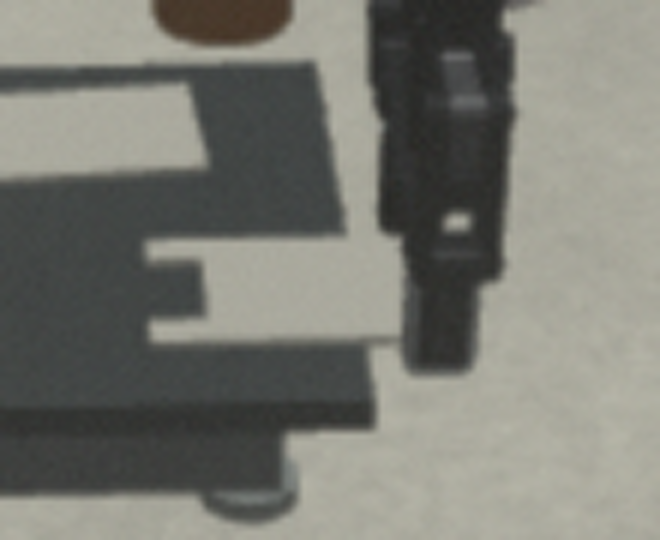

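The +y finger covers crop columns 402–476 beside the overhang, clear of the slab edge at about 365, and its tip is just below plate level. I'll lower it slightly and close.

Call:
send_rows(translation=[[0, 0, 0.05], [0, 0, 0], [0, 0, 0], [0, 0, 0], [0, 0, 0]], rotation=[[0, 0, 0], [0, 0, 0], [0, 0, 0], [0, 0, 0], [0, 0, 0]], grip=[70, 64, 55, 55, 55], squeeze=45)

```text
time: 11.45
eef_pos: [0.4989, -0.1335, 0.0507]
tcp_rot: [0.993, 0.118, 0.001, 0.0]
contact_force: [-1.2, 0.5, 5.0]
opening: 0.676
```

Call:
send_rows(translation=[[0, 0, 0], [0, 0, -0.1], [0, 0, -0.3], [0, 0, -0.4], [0, 0, 0]], rotation=[[0, 0, 0], [0, 0, 0], [0, 0, 0], [0, 0, 0], [0, 0, 0]], grip=[55, 55, 55, 55, 55])

```text
time: 12.08
eef_pos: [0.4992, -0.1337, 0.0754]
tcp_rot: [0.993, 0.118, 0.002, 0.0]
contact_force: [-0.1, -0.4, -0.5]
opening: 0.681
```

```bash
python3 - <<'E'
from h import *
from plant import eyes
todo([.4967,-.1328,.05],13.8)
r=eyes.read_camera("side"); plate_on(r)
cv2.imwrite("pics/g.png",cv2.resize(r["image"][130:240,250:380],None,fx=5,fy=5,interpolation=cv2.INTER_CUBIC))
E
```

```text
t 12.07 pos [ 0.4992 -0.1337  0.0754] F [-0.1 -0.4 -0.5] open 0.681 -> shift [-0.08 -0.05  0.85] turn [ 0.02 -0.05 -0.04]
poly(plat) [[-78, 44], [-15, 42], [61, -19], [68, -75], [-32, -84], [-76, -22]]
```

View pics/g.png

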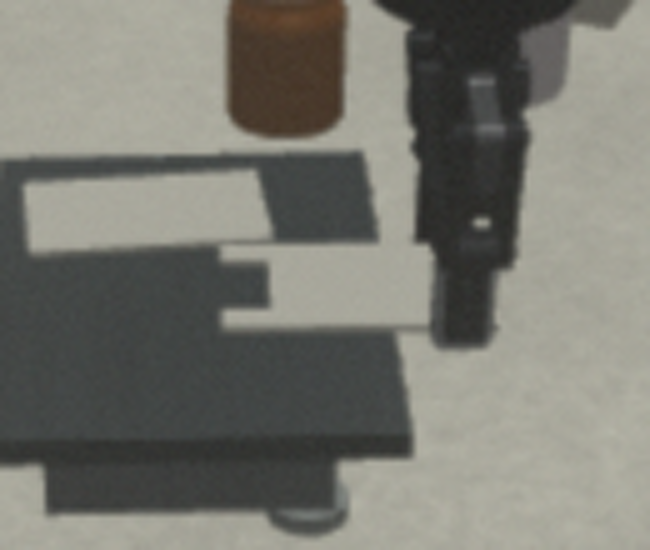

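The plate is held level by its two long sides and is clear of the platform, with its far end at crop (220,250)–(220,325). The plain plate has not moved.

Call:
send_rows(translation=[[0, 0, -0.5], [0, 0, -0.6], [0, 0, -0.6], [0, 0, -0.4], [0, 0, 0]], rotation=[[0, 0, 0], [0, 0, 0.5], [0, 0, 0.9], [0, 0, 0.9], [0, 0, 0.9]], grip=[55, 55, 55, 55, 55])

```text
time: 12.75
eef_pos: [0.4991, -0.1338, 0.1392]
tcp_rot: [1.0, -0.022, 0.002, 0.0]
contact_force: [0.5, -0.1, -0.7]
opening: 0.678
```

Call:
send_rows(translation=[[0, 0, 0], [0, 0, 0], [0, 0, 0]], rotation=[[0, 0, 0.9], [0, 0, 0.9], [0, 0, 0]], grip=[55, 55, 55])

```text
time: 13.12
eef_pos: [0.4983, -0.1334, 0.1376]
tcp_rot: [0.995, -0.099, 0.001, -0.0]
contact_force: [0.1, -0.5, -0.3]
opening: 0.679
```

```bash
python3 -c "
from h import *
todo([.5217,.170,.13],-11.3)"
```

```text
t 13.12 pos [ 0.4983 -0.1334  0.1376] F [ 0.1 -0.5 -0.3] open 0.679 -> shift [ -1.23 -10.07   0.26] turn [-0.01 -0.02 -0.01]
```

Call:
send_rows(translation=[[0, -0.4, 0], [-0.1, -0.7, 0], [-0.1, -0.8, 0], [-0.1, -0.8, 0], [-0.1, -0.8, 0]], rotation=[[0, 0, 0], [0, 0, 0], [0, 0, 0], [0, 0, 0], [0, 0, 0]], grip=[55, 55, 55, 55, 55])

```text
time: 13.75
eef_pos: [0.5072, -0.0265, 0.1372]
tcp_rot: [0.995, -0.099, 0.001, -0.001]
contact_force: [0.3, 0.3, -0.7]
opening: 0.678
```

Call:
send_rows(translation=[[-0.1, -0.8, 0], [-0.1, -0.8, 0], [-0.1, -0.8, 0], [-0.1, -0.8, 0], [-0.1, -0.8, 0]], rotation=[[0, 0, 0], [0, 0, 0], [0, 0, 0], [0, 0, 0], [0, 0, 0]], grip=[55, 55, 55, 55, 55])

```text
time: 14.38
eef_pos: [0.5161, 0.0941, 0.1373]
tcp_rot: [0.995, -0.099, 0.001, -0.001]
contact_force: [-0.3, -0.3, -0.7]
opening: 0.676
```

Call:
send_rows(translation=[[-0.1, -0.8, 0], [-0.1, -0.8, 0], [-0.1, -0.7, 0], [0, -0.3, 0], [0, 0, 0]], rotation=[[0, 0, 0], [0, 0, 0], [0, 0, 0], [0, 0, 0], [0, 0, 0]], grip=[55, 55, 55, 55, 55])

```text
time: 15.0
eef_pos: [0.5228, 0.1713, 0.1373]
tcp_rot: [0.995, -0.099, 0.001, -0.0]
contact_force: [-0.1, -0.0, 0.2]
opening: 0.679
```

```bash
python3 - <<'E'
from h import *
from plant import eyes
todo([.5217,.170,.06],-11.3)
r=eyes.read_camera("side"); q=eyes.read_camera("top")
cv2.imwrite("pics/i.png",np.hstack([cv2.resize(r["image"][180:400,160:360],None,fx=2,fy=2),cv2.resize(q["image"][150:300,110:250],None,fx=2.85,fy=2.934)[:440]]))
E
```

```text
t 15.0 pos [0.5228 0.1713 0.1373] F [-0.1 -0.   0.2] open 0.679 -> shift [-0.03  0.05  2.58] turn [-0.01 -0.01 -0.01]
```

View pics/i.png

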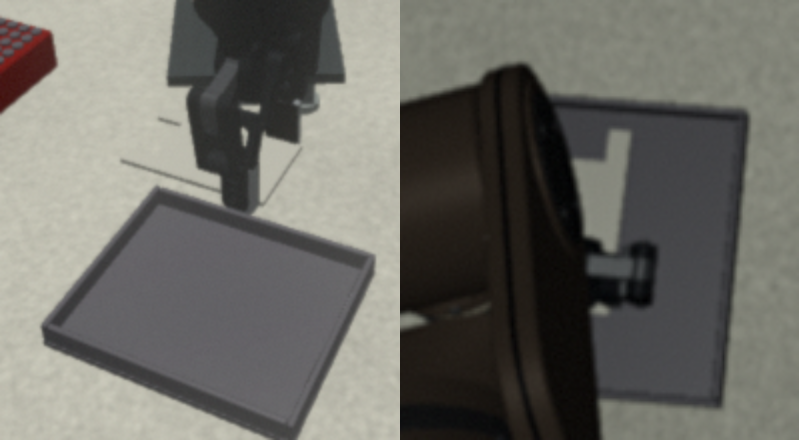

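The plate is level above the tray, well inside its outline in both views, with its notch end pointing away from the robot. I'll lower it now.

Call:
send_rows(translation=[[0, 0, 0.5], [0, 0, 0.8], [0, 0, 0.8], [0, 0, 0.8], [0, 0, 0.7]], rotation=[[0, 0, 0], [0, 0, 0], [0, 0, 0], [0, 0, 0], [0, 0, 0]], grip=[55, 55, 55, 55, 55])

```text
time: 15.72
eef_pos: [0.5222, 0.1701, 0.0271]
tcp_rot: [0.995, -0.1, -0.0, -0.0]
contact_force: [0.5, -1.4, -0.6]
opening: 0.68
```

Call:
send_rows(translation=[[0, 0, 0.4], [0, 0, 0.2], [0, 0, 0]], rotation=[[0, 0, 0], [0, 0, 0], [0, 0, 0]], grip=[55, 55, 55])

```text
time: 16.1
eef_pos: [0.5231, 0.1708, 0.0111]
tcp_rot: [0.995, -0.1, 0.001, -0.0]
contact_force: [0.1, 0.5, -0.6]
opening: 0.679
```

Call:
send_rows(translation=[[0, 0, 0.1], [0, 0, 0.05], [0, 0, 0]], rotation=[[0, 0, 0], [0, 0, 0], [0, 0, 0]], grip=[55, 55, 55])

```text
time: 16.48
eef_pos: [0.5232, 0.171, 0.007]
tcp_rot: [0.995, -0.099, 0.001, -0.001]
contact_force: [0.1, -0.0, -0.1]
opening: 0.685
```

Call:
send_rows(translation=[[0, 0, 0.08], [0, 0, 0.02], [0, 0, 0]], rotation=[[0, 0, 0], [0, 0, 0], [0, 0, 0]], grip=[55, 55, 55])

```text
time: 16.85
eef_pos: [0.523, 0.1709, 0.0037]
tcp_rot: [0.995, -0.1, 0.001, -0.001]
contact_force: [-0.6, 0.8, -1.6]
opening: 0.675
```

Call:
send_rows(translation=[[0, 0, 0.05], [0, 0, 0], [0, 0, 0]], rotation=[[0, 0, 0], [0, 0, 0], [0, 0, 0]], grip=[55, 55, 55])

```text
time: 17.23
eef_pos: [0.5231, 0.1709, 0.0023]
tcp_rot: [0.995, -0.1, 0.001, -0.001]
contact_force: [0.6, 0.3, -0.5]
opening: 0.679
```

Call:
send_rows(translation=[[0, 0, 0.05], [0, 0, 0], [0, 0, 0]], rotation=[[0, 0, 0], [0, 0, 0], [0, 0, 0]], grip=[55, 55, 55])

```text
time: 17.6
eef_pos: [0.5231, 0.1709, 0.0007]
tcp_rot: [0.995, -0.1, 0.001, -0.001]
contact_force: [0.0, 0.1, -1.2]
opening: 0.676
```

Call:
send_rows(translation=[[0, 0, 0.05], [0, 0, 0], [0, 0, 0]], rotation=[[0, 0, 0], [0, 0, 0], [0, 0, 0]], grip=[55, 55, 55])

```text
time: 17.98
eef_pos: [0.5232, 0.1709, 0.0005]
tcp_rot: [0.995, -0.1, 0.0, -0.0]
contact_force: [-3.2, -0.5, 8.2]
opening: 0.681
```

Call:
send_rows(translation=[[0, 0, 0.04], [0, 0, 0], [0, 0, 0]], rotation=[[0, 0, 0], [0, 0, 0], [0, 0, 0]], grip=[55, 55, 55])

```text
time: 18.35
eef_pos: [0.5232, 0.1709, 0.0005]
tcp_rot: [0.995, -0.099, -0.0, -0.0]
contact_force: [-6.6, -1.6, 15.0]
opening: 0.677
```

The fingertips are on the tray floor and the plate is a few millimetres above it, well below the rim. I'll ease the force off and let go gently.

Call:
send_rows(translation=[[0, 0, -0.05], [0, 0, 0], [0, 0, 0], [0, 0, 0], [0, 0, 0]], rotation=[[0, 0, 0], [0, 0, 0], [0, 0, 0], [0, 0, 0], [0, 0, 0]], grip=[55, 60, 63, 70, 76])

```text
time: 18.98
eef_pos: [0.523, 0.1709, -0.0008]
tcp_rot: [0.995, -0.1, 0.0, -0.0]
contact_force: [-0.2, 0.0, 0.5]
opening: 0.89
```

Call:
send_rows(translation=[[0, 0, 0], [0, 0, 0], [0, 0, -0.2], [0, 0, -0.6], [0, 0, -0.9]], rotation=[[0, 0, 0], [0, 0, 0], [0, 0, 0], [0, 0, 0], [0, 0, 0]], grip=[80, 80, 80, 80, 80])

```text
time: 19.6
eef_pos: [0.5228, 0.1708, 0.0516]
tcp_rot: [0.995, -0.1, 0.0, -0.0]
contact_force: [0.8, 0.1, -1.0]
opening: 0.934
```

Call:
send_rows(translation=[[0, 0, -1], [-0.5, 0, -1], [-0.9, 0, -1], [-0.9, 0, -0.5], [0, 0, 0]], rotation=[[0, 0, 0], [0, 0, 0], [0, 0, 0], [0, 0, 0], [0, 0, 0]], grip=[80, 80, 80, 80, 80])

```text
time: 20.23
eef_pos: [0.4553, 0.185, 0.1582]
tcp_rot: [0.995, -0.099, 0.003, -0.001]
contact_force: [0.8, -0.6, -0.5]
opening: 0.94
```

```bash
python3 - <<'E'
from h import *
from plant import eyes
todo([.5217,.170,.15],-11.3)
r=eyes.read_camera("side"); q=eyes.read_camera("top")
g=r["image"].max(2); m=np.zeros(g.shape,np.uint8); cv2.fillPoly(m,[np.array([(241,284),(340,311),(304,380),(192,342)])],1)
for c in contours((g>115)&(m>0),300): print(rect(r,cv2.convexHull(c),.008))
plate_on(r)
cv2.imwrite("pics/j.png",np.hstack([cv2.resize(r["image"][140:400,160:360],None,fx=2,fy=2),cv2.resize(q["image"][130:290,110:270],None,fx=2.5,fy=3.25)]))
E
```

```text
t 20.23 pos [0.4553 0.185  0.1582] F [ 0.8 -0.6 -0.5] open 0.94 -> shift [2.27 0.06 0.29] turn [-0.03 -0.07 -0.01]
(array([556. , 165.3]), -11.5, array([101.8,  62.4]))
poly(plat) [[-36, -36], [-25, -24], [61, -19], [68, -75], [-32, -84]]
```

View pics/j.png

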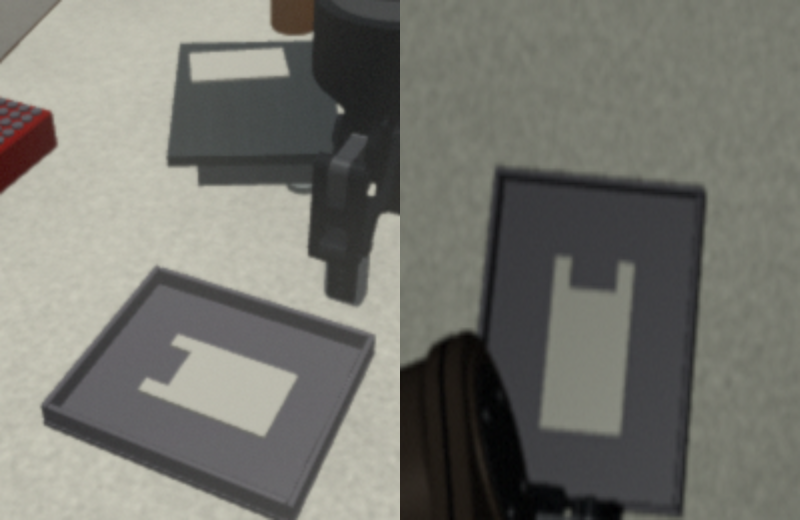

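The plate lies flat in the middle of the tray: its outline reads 102 x 62 mm at floor height, with the notch end pointing away from the robot. The plain plate is where it was and the gripper is clear of everything, so I'm handing in.

```bash
python3 -c "
from plant import ticket
print(ticket.sign_off())"
```

```text
the job is handed in; nothing more can be done
None
```

The notched plate now lies flat in the tray, and I handed the job in at about 20 s of robot time.

- **Slide:** I dragged the plate with lightly pressed fingertips (6–9 N) until about 34 mm hung over the robot-side edge. It turned about 9° on the way, so I straightened it by shifting the load to the other finger and turning the tool.
- **Grip and lowering:** I gripped the overhang by its long sides at 45 N, lifted it level and lowered it until the fingertips touched the tray floor (15 N peak).
- **Release:** When I let go, the plate was still an estimated 3–5 mm above the floor, because the fingertips reach lower than the plate. It dropped that small distance.
- **Last checks:** The side camera puts the plate's centre at (0.556, 0.165), within about 3 mm of the tray's centre. Its angle matches the tray's, and its outline reads 102 x 62 mm at floor height. Both views show it flat, the plain plate showed no movement, and the gripper was clear with no contact force.
- **Disagreement:** The two cameras differed by 3–4 mm, mostly in y. I took a middle value, which was well within the clearances.

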